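Switch the orange bench meter on with its push-to-turn dial

TASK

Switch the orange meter on: press its dial straight in, turn it clockwise one step from the white mark to the green mark while it is held in, then let it spring back out and leave it there. The other meter, the light grey one, must stay off: do not turn its dial.

Things in the scene. Friction and masses are not known exactly. Their poses are not given: they have to be found in the camera images.
- orange_grip (a point): Grip point of the dial on the orange meter (box 200 x 100 x 45 mm, fixed, black face up), on the dial's axis, 83 mm above the bench when out. The dial: a grey bar 44 mm long (point x), 14 wide (y), 30 tall, its top 8 mm above this point, on a dark 48 mm skirt whose top is 22 mm below it. A white line marks the pointer end, at +x. z is up. The point presses in and turns with the dial.
- orange_dial (a joint): Turn of the orange meter's dial, rad, clockwise from above: 0 at the white mark (off, its start, +-2 degrees), 1.047 at green (towards the display), 2.094 at yellow (end stop). Locked at each mark; turns easily while held 7 mm or more in. Let go within 7 degrees of a mark it springs out there, with 2.5 degrees of play; between marks it stays jammed in.
- orange_push (a joint): How far the orange meter's dial is pressed straight down into its case, in m: 0 is out, 0.008 is fully in. A spring pushes it out with 3 N at the start and 7 N when fully in. The skirt's underside is 9 mm above the case when the dial is out.
- grey_dial (a joint): Turn of the dial of the other meter, alike in shape, size and working but with a light grey case: it is at its white mark (0, off) and is to stay there. The two meters lie side by side, about 0.25 to 0.45 m apart, and may have changed places.
Things that resemble listed ones, but are neither listed nor needed, are in the scene too. What is shaped like the part that bears grey_dial but red is not meant.

How it is judged:
By the outcome, as a careful person would: the job done as asked, in the order asked, and still so for the second after the job is handed in, with the robot touching nothing.
It also fails if it takes over 35 s, if anything falls off the work surface, if the arm or the gripper's body presses on something with over 40 N, if the wrist force passes 120 N, or if a joint passes its speed limit or range.

ROBOT

A 6-joint arm with a two-finger parallel gripper is mounted at the origin on the work surface. World frame = base frame: x ahead of the robot, y to its left, z up, the work surface at z = 0. Lengths are in m, angles in rad, forces in N, time in s.
With the tool pointing down it reaches from about 0.225 to 0.875 m from the base axis. Payload 3.4 kg.
Tool frame: the origin (TCP) lies between the finger pads; the fingertips stand 25 mm ahead of it and the grasp point (between the pads) lies 6 mm ahead of it (manip.tips_ahead is the distance from the TCP to the fingertips, in m); z points along the fingers, x is the direction in which the jaws open and shut, and the axes are right-handed (so a half turn about z gives the same grasp; the last joint's range is limited). The gripper opens to 85 mm and grips with 20 to 120 N. Pads are 22 mm wide; open, the fingers measure 114 mm over their backs; the gripper's body (76 mm by 85 mm) begins 54 mm behind the grasp point. The pads swing forward as they close: fully open they stand 13 mm farther back than shut.
Start: joints at [-1.273, 0.276, 1.505, -0, 1.361, -0.121], TCP at [0.234, -0.525, 0.256] pointing down, gripper open.
Joint ranges: [-2.89, 2.89], [-0.75, 2.08], [0.22, 2.7], [-1.18, 4.32], [0.11, 2.71], [-2.7, 2.7]. Speed limits (rad/s): [2.57, 2.57, 3.14, 3.14, 3.14, 3.14].

INTERFACE

Orientations are given as a unit quaternion [w, x, y, z].
In Python, from rig import manip gives the robot as it stands. The module is installed in compiled form; this text tells all that it offers.
- The arm moves only by the tool send_rows, never from a script. Its argument "plan" is a list of rows, each an object with "linear": the shift along the tool's x, y, z in m, a list of three; "delta_rot": the turn, a rotation vector about the tool's x, y, z in degrees, a list of three; "fingers": the finger opening in m, from 0 to 0.0854. A call has 1 to 12 rows; each row shifts and turns the pose as measured when the row begins, along the tool's axes as they then stand; what a row does not reach is not made up. A row lasts 1/12 s, in which the tool goes at most 41.7 mm and 7.16 degrees, less where a joint would pass 70% of its speed; a pose out of reach is approached as far as the arm can. A call with a gripper value outside its range is refused whole. The fingers move at their own pace and stop on an object; "force" is the grip in N (left out, the last holds). Time passes only in rows, so rows that do not move let the fingers close. It gives the time, the measured TCP pose, the force and the opening at its end, in the units of the state.
- manip.get_state(): the state, without advancing time (a new reading comes with each control period).
- manip.get_image(name): name is "scene" or "top" or "wrist"; returns the picture (400x640x3 uint8, red, green, blue); there is no depth.
- manip.camera_info(name): a dict with "K" (3x3 intrinsics, pixels), "rvec" (rotation vector, rad) and "tvec" (3), from world to camera coordinates, as OpenCV has them. Camera axes: x right, y down, z forward; pixel columns grow to the right and rows downward; lengths in m; the calibration is good to about 2 mm. The wrist camera is an equidistant fisheye: a pixel r from the principal point sees the ray r / f radians off the axis. A picture is of the moment at which its call begins: read the wrist's pose just before it. camera_info takes no time and is no camera call; for the wrist camera it gives the pose at the moment of the call.
- manip.sign_off(): hands the job in, once; it reports no verdict.
Trained networks look in the newest picture that a camera, given by its name, has taken for a name from the list of things; names that differ only in an ending like _2 or _b are one class to them, and where a whole thing is asked for, a point or a joint stands for the part that bears it (a point fixed in the world has none). Each returns a list of dicts, best first, with "p" (0 to 1); they miss things now and then, are a little off and sometimes report something else, mostly with a low value. They report only what shows in the picture. A call takes as long as a camera call. They do not tell look-alikes from the thing itself.
- manip.find_in(thing, camera): "extent" ([left, top, right, bottom] in pixels, round what is visible of it).
- manip.masks_of(thing, camera): "pixels" (400x640 bool, what is visible of it) and "extent" ([left, top, right, bottom] in pixels, round what is visible of it).
The state is a dict: "clock": time; "qpos": joint angles; "qd": joint speeds; "effort": joint torques, N m; "position": TCP position; "ee_rot": TCP orientation; "contact_force": force on the tool from outside, world axes, zero at the start; "moment": the same for the moment, N m; "width": finger opening in m.
Only numpy, scipy, OpenCV 4.12 (cv2) and the standard library are available. Lean on these libraries where they do the work, as an engineer would, in place of code of your own. Each camera call takes 0.05 s, during which the arm holds its last target. There are 200 camera calls.

## Working session

There is one attempt and no reset: what is moved stays moved. The work goes in short steps, Python scripts to look and compute and a tool call to move; the robot and the scene stay as the last step left them, time stands still between calls to the robot, and variables do not carry over. Pictures are saved under pics/ and viewed, about 8 in all and at most 12, crops included, and the job is handed in when it is done.

Besides the shell and the picture viewer there is one more tool, called by a JSON object that holds its "name" and its "arguments", one argument or row to a line. send_rows: Moves the arm, as the interface text tells. Its arguments: {"type":"object","properties":{"plan":{"type":"array","items":{"type":"object","properties":{"linear":{"type":"array","items":{"type":"number"}},"delta_rot":{"type":"array","items":{"type":"number"}},"fingers":{"type":"number"}}}},"force":{"type":"number"}},"required":["plan"]}

```bash
mkdir -p pics; cat > h.py <<'E'
import numpy as np, cv2
from rig import manip
def save(cam,fn):
    im=manip.get_image(cam); cv2.imwrite('pics/'+fn,im[:,:,::-1]); return im
def onplane(cam,uv,z):
    c=manip.camera_info(cam);K=np.array(c['K']);R=cv2.Rodrigues(np.array(c['rvec'],float))[0];t=np.array(c['tvec'],float).ravel()
    if cam=='wrist':
        d=np.array([(uv[0]-K[0,2])/K[0,0],(uv[1]-K[1,2])/K[1,1]]);th=np.linalg.norm(d)
        ray=np.r_[d/max(th,1e-9)*np.sin(th),np.cos(th)]
    else: ray=np.linalg.solve(K,[uv[0],uv[1],1.])
    C=-R.T@t;w=R.T@ray
    return C+w*(z-C[2])/w[2]
E
python3 - <<'E'
from h import *
save('top','top0.png');
for n in ['orange_grip','orange_dial','grey_dial']:
    for d in manip.find_in(n,'top')[:4]: 
        e=np.array(d['extent']);c=[(e[0]+e[2])/2,(e[1]+e[3])/2]
        print(n,round(d['p'],2),e.round(1),onplane('top',c,.083).round(4))
s=manip.get_state();print(s['clock'],s['position'],s['ee_rot'],s['contact_force'])
E
```

```text
orange_grip 0.69 [421.6 120.1 452.  150. ] [ 0.4797 -0.2069  0.083 ]
orange_dial 0.81 [420.8 126.  454.3 150.1] [ 0.4735 -0.207   0.083 ]
grey_dial 0.9 [154.7 305.8 183.1 335.1] [0.2227 0.3314 0.083 ]
grey_dial 0.76 [225.1 156.8 250.  179. ] [0.4779 0.1769 0.083 ]
0.2 [ 0.23373029 -0.52508413  0.25575833] [-3.58843907e-04  8.38629951e-01 -5.44701302e-01 -4.11255838e-04] [ 0.2664197   0.20305542 -0.59111008]
```

View pics/top0.png

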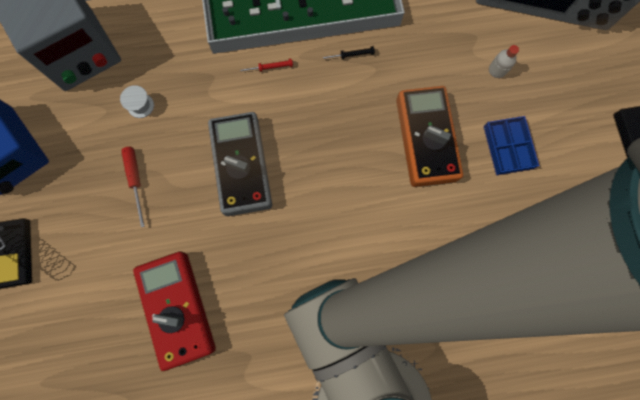

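```bash
python3 - <<'E'
from h import *
im=cv2.imread('pics/top0.png')[80:195,390:480]; cv2.imwrite('pics/c0.png',cv2.resize(im,None,fx=5,fy=5,interpolation=cv2.INTER_CUBIC))
s=manip.get_state();from scipy.spatial.transform import Rotation as Ro
q=np.array(s['ee_rot']);R=Ro.from_quat(q[[1,2,3,0]]).as_matrix();print(R.round(3))
print(R.T@(np.array([.475,-.207,.24])-s['position']))
E
```

```text
[[ 0.407 -0.914 -0.   ]
 [-0.914 -0.407  0.001]
 [-0.001 -0.    -1.   ]]
[-0.19248592 -0.34975625  0.01602017]
```

View pics/c0.png

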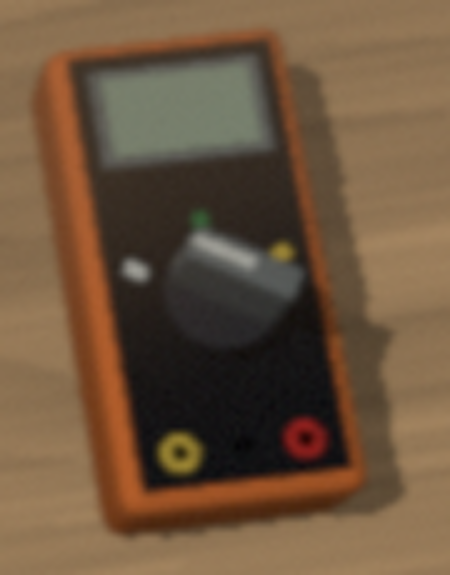

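{"name": "send_rows", "arguments": {
  "plan": [
    {"linear":[-0.0192,-0.035,0],"fingers":0.05},
    {"linear":[-0.0192,-0.035,0]},
    {"linear":[-0.0192,-0.035,0]},
    {"linear":[-0.0192,-0.035,0]},
    {"linear":[-0.0192,-0.035,0]},
    {"linear":[-0.0192,-0.035,0]},
    {"linear":[-0.0192,-0.035,0]},
    {"linear":[-0.0192,-0.035,0]},
    {"linear":[-0.0192,-0.035,0]},
    {"linear":[-0.0192,-0.035,0]}
  ]
}}

```text
$.plan[0]: bad value
```

{"name": "send_rows", "arguments": {
  "plan": [
    {"delta_rot":[0,0,-6.5]},
    {"delta_rot":[0,0,-6.5]},
    {"delta_rot":[0,0,-6.5]},
    {"delta_rot":[0,0,-6.5]},
    {"delta_rot":[0,0,-6.5]},
    {"delta_rot":[0,0,-6.5]},
    {"delta_rot":[0,0,-6]},
    {"linear":[0,0,0]}
  ]
}}

```text
$.plan[0]: bad value
```

```bash
cat >> h.py <<'E'
from scipy.spatial.transform import Rotation as Ro
def pose():
    s=manip.get_state();q=np.array(s['ee_rot']);R=Ro.from_quat(q[[1,2,3,0]]).as_matrix()
    print('t',s['clock'],'p',s['position'].round(4) if hasattr(s['position'],'round') else s['position'],'yaw',np.degrees(np.arctan2(R[1,0],R[0,0])).round(2),'z',R[:,2].round(3),'w',s['width'],'F',np.round(s['contact_force'],2),'q6',s['qpos'][5])
    return s,R
E
python3 - <<'E'
from h import *
s,R=pose()
save('wrist','w1.png')
for d in manip.find_in('orange_dial','wrist')[:3]:
    e=np.array(d['extent']);print(d['p'],e,onplane('wrist',[(e[0]+e[2])/2,(e[1]+e[3])/2],.083))
save('top','top1.png')
E
```

```text
t 0.2 p [ 0.2337 -0.5251  0.2558] yaw -66.01 z [-0.     0.001 -1.   ] w 0.08533770947816137 F [ 0.27  0.2  -0.59] q6 -0.1209948284628042
```

View pics/w1.png

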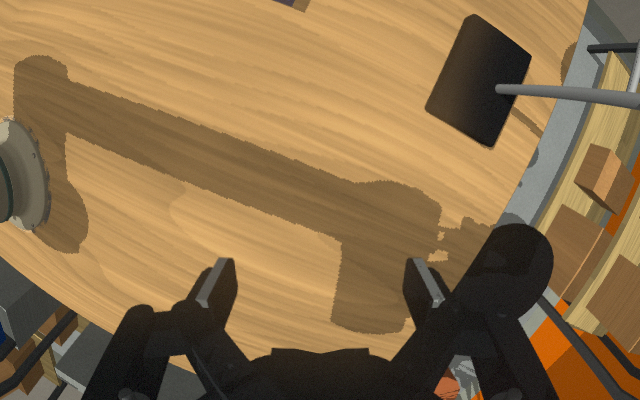

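The wrist view shows only bench and the open fingers (pads at about (225,280) and (420,280)). The moves were refused because every row needs all three fields.

{"name": "send_rows", "arguments": {
  "plan": [
    {"linear":[-0.0192,-0.035,0],"delta_rot":[0,0,0],"fingers":0.05},
    {"linear":[-0.0192,-0.035,0],"delta_rot":[0,0,0],"fingers":0.05},
    {"linear":[-0.0192,-0.035,0],"delta_rot":[0,0,0],"fingers":0.05},
    {"linear":[-0.0192,-0.035,0],"delta_rot":[0,0,0],"fingers":0.05},
    {"linear":[-0.0192,-0.035,0],"delta_rot":[0,0,0],"fingers":0.05},
    {"linear":[-0.0192,-0.035,0],"delta_rot":[0,0,0],"fingers":0.05},
    {"linear":[-0.0192,-0.035,0],"delta_rot":[0,0,0],"fingers":0.05},
    {"linear":[-0.0192,-0.035,0],"delta_rot":[0,0,0],"fingers":0.05},
    {"linear":[-0.0192,-0.035,0],"delta_rot":[0,0,0],"fingers":0.05},
    {"linear":[-0.0192,-0.035,0],"delta_rot":[0,0,0],"fingers":0.05}
  ]
}}

```text
clock: 1.18
position: [0.4815, -0.2047, 0.254]
ee_rot: [0.003, 0.834, -0.552, 0.002]
contact_force: [0.1, 0.3, 0.7]
width: 0.05
```

{"name": "send_rows", "arguments": {
  "plan": [
    {"linear":[0,0,0],"delta_rot":[0,0,-6.5],"fingers":0.05},
    {"linear":[0,0,0],"delta_rot":[0,0,-6.5],"fingers":0.05},
    {"linear":[0,0,0],"delta_rot":[0,0,-6.5],"fingers":0.05},
    {"linear":[0,0,0],"delta_rot":[0,0,-6.5],"fingers":0.05},
    {"linear":[0,0,0],"delta_rot":[0,0,-6.5],"fingers":0.05},
    {"linear":[0,0,0],"delta_rot":[0,0,-6.5],"fingers":0.05},
    {"linear":[0,0,0],"delta_rot":[0,0,-6],"fingers":0.05},
    {"linear":[0,0,0],"delta_rot":[0,0,0],"fingers":0.05}
  ]
}}

```text
clock: 1.85
position: [0.4879, -0.1931, 0.2541]
ee_rot: [0.001, 0.987, -0.164, 0.002]
contact_force: [-0.7, -0.8, -0.1]
width: 0.05
```

```bash
python3 - <<'E'
from h import *
s,R=pose()
save('wrist','w2.png')
for d in manip.find_in('orange_dial','wrist')[:3]:
    e=np.array(d['extent']);print(d['p'],e,onplane('wrist',[(e[0]+e[2])/2,(e[1]+e[3])/2],.083))
E
```

```text
t 1.85 p [ 0.4879 -0.1931  0.2541] yaw -18.83 z [ 0.004 -0.003 -1.   ] w 0.04998856204946665 F [-0.67 -0.78 -0.14] q6 -0.18059932981036664
0.72 [294.8 163.9 340.  222.5] [ 0.48280285 -0.20215048  0.083     ]
```

View pics/w2.png

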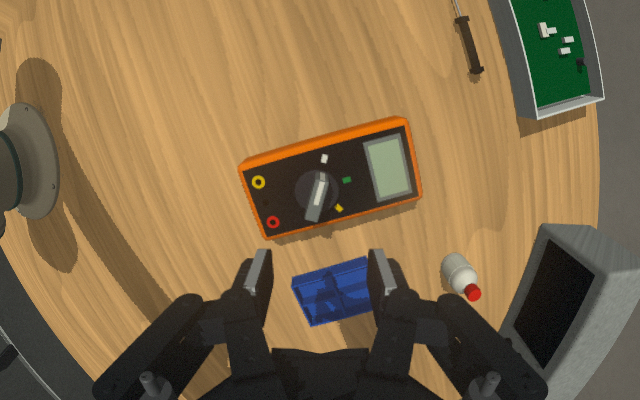

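```bash
python3 - <<'E'
from h import *
im=cv2.imread('pics/w2.png')[140:240,260:380]; cv2.imwrite('pics/c2.png',cv2.resize(im,None,fx=6,fy=6,interpolation=cv2.INTER_CUBIC))
E
```

```text
(no output)
```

View pics/c2.png

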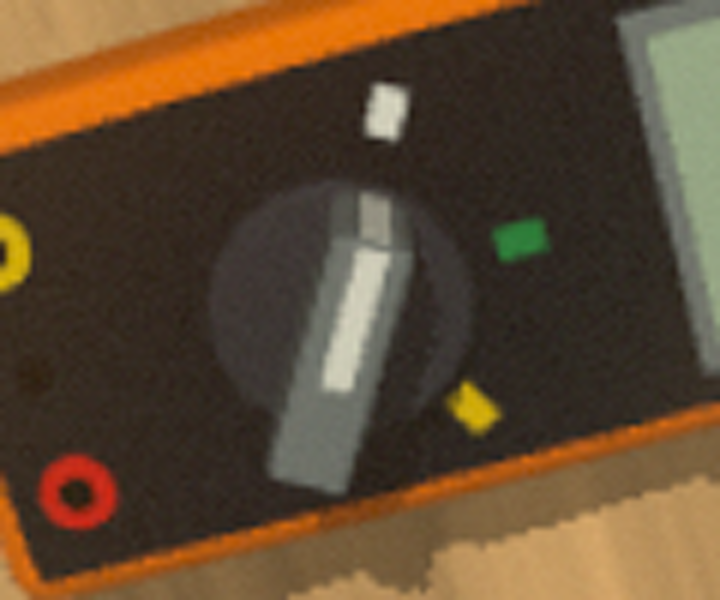

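The crop shows the pointer aimed at the white mark; the bar's top corners lie at crop (333,240), (413,252), (345,495) and (268,478), with the skirt's centre near (341,305).

```bash
python3 - <<'E'
from h import *
s,R=pose()
f=lambda u,v,z:onplane('wrist',[260+u/6-.4,140+v/6-.4],z)
c=[f(u,v,.091) for u,v in [(333,240),(413,252),(345,495),(268,478)]]
m=sum(c)/4; a=(c[0]+c[1]-c[2]-c[3])/2
print('bar',m.round(4),'len',np.linalg.norm(a),'w',np.linalg.norm(c[0]-c[1]),np.linalg.norm(c[2]-c[3]),'yaw',np.degrees(np.arctan2(a[1],a[0])))
k=f(341,305,.061);print('skirt',k.round(4))
for n,u,v in [('white',387,112),('green',521,240),('yellow',474,408)]:
    d=f(u,v,.046)-k;print(n,np.degrees(np.arctan2(d[1],d[0])).round(1),np.linalg.norm(d[:2]).round(4))
print('shift in tool',R.T@(m-s['position']))
# scene/top bar too
E
```

```text
t 1.95 p [ 0.4879 -0.1932  0.2541] yaw -19.1 z [ 0.004 -0.003 -1.   ] w 0.05025390837904037 F [ 0.59 -0.06 -0.66] q6 -0.17601931578506175
bar [ 0.4799 -0.2068  0.091 ] len 0.04235142009967376 w 0.012693525284883576 0.012969854388779414 yaw 56.10168882471498
skirt [ 0.4804 -0.2058  0.061 ]
white 56.2 0.0324
green -6.0 0.0336
yellow -64.5 0.0353
shift in tool [-0.00387056  0.01531833  0.16312361]
```

{"name": "send_rows", "arguments": {
  "plan": [
    {"linear":[0,0,0.03],"delta_rot":[0,0,7.1],"fingers":0.05},
    {"linear":[0,0,0.03],"delta_rot":[0,0,7.1],"fingers":0.05},
    {"linear":[0,0,0.02],"delta_rot":[0,0,0],"fingers":0.05},
    {"linear":[0,0,0],"delta_rot":[0,0,0],"fingers":0.05},
    {"linear":[0,0,0],"delta_rot":[0,0,0],"fingers":0.05}
  ]
}}

```text
clock: 2.37
position: [0.4902, -0.1948, 0.1742]
ee_rot: [0.001, 0.955, -0.295, 0.006]
contact_force: [0.6, 0.5, 0.2]
width: 0.0501
```

```bash
cat >> h.py <<'E'
def togo(x,y,z,yaw):
    s,R=pose()
    T=Ro.from_euler('z',yaw,degrees=True).as_matrix()@np.diag([1,-1,-1.])
    print('lin',(R.T@(np.array([x,y,z])-s['position'])).round(4),'rot',np.degrees(Ro.from_matrix(R.T@T).as_rotvec()).round(2))
E
python3 -c "
from h import *
togo(.480,-.2065,.13,-34)"
```

```text
t 2.3667 p [ 0.4902 -0.1948  0.1742] yaw -34.37 z [ 0.01  -0.006 -1.   ] w 0.05005217217075497 F [0.58 0.46 0.24] q6 0.08999207553106968
lin [-0.0023  0.0154  0.0442] rot [-0.04 -0.66 -0.37]
```

{"name": "send_rows", "arguments": {
  "plan": [
    {"linear":[-0.0012,0.008,0.022],"delta_rot":[0,-0.4,-0.2],"fingers":0.05},
    {"linear":[-0.0012,0.008,0.022],"delta_rot":[0,-0.3,-0.2],"fingers":0.05},
    {"linear":[0,0,0],"delta_rot":[0,0,0],"fingers":0.05},
    {"linear":[0,0,0],"delta_rot":[0,0,0],"fingers":0.05}
  ]
}}

```text
clock: 2.7
position: [0.4831, -0.209, 0.1347]
ee_rot: [0.0, 0.956, -0.293, 0.004]
contact_force: [0.5, 0.2, 0.3]
width: 0.0498
```

```bash
python3 -c "
from h import *
togo(.480,-.2065,.091,-34)
save('wrist','w3.png')
im=cv2.imread('pics/w3.png')[130:400,170:470]; cv2.imwrite('pics/c3.png',cv2.resize(im,None,fx=2.2,fy=2.2,interpolation=cv2.INTER_CUBIC))"
```

```text
t 2.7 p [ 0.4831 -0.209   0.1347] yaw -34.11 z [ 0.008 -0.003 -1.   ] w 0.049817900653047656 F [0.53 0.16 0.26] q6 0.053077737701479055
lin [-0.0043 -0.0003  0.0437] rot [-0.1  -0.5  -0.11]
```

View pics/c3.png

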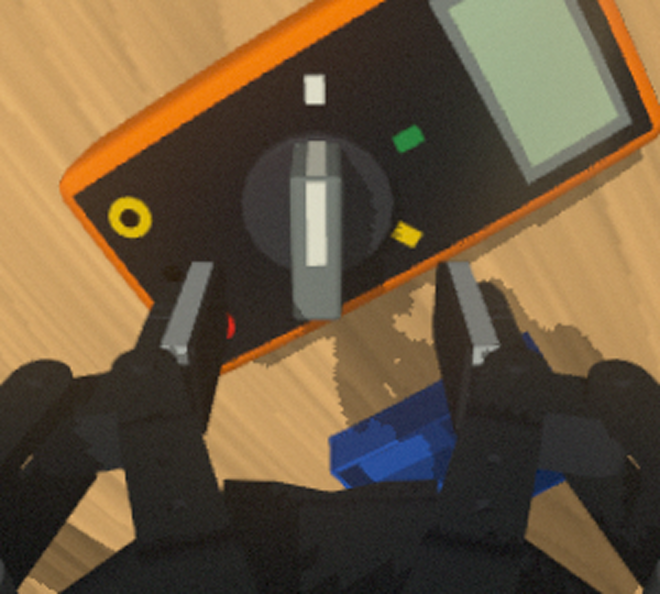

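The bar stands square between the open jaws; its top corners lie at crop (291,178), (341,178), (341,318) and (294,318).

```bash
python3 -c "
from h import *
f=lambda u,v,z:onplane('wrist',[170+u/2.2-.3,130+v/2.2-.3],z)
c=[f(u,v,.091) for u,v in [(291,178),(341,178),(341,318),(294,318)]]
m=sum(c)/4;a=(c[0]+c[1]-c[2]-c[3])/2
print(m,np.linalg.norm(a),np.degrees(np.arctan2(a[1],a[0])))
print(f(317,205,.061))
togo(m[0],m[1],.091,-34)"
```

```text
[ 0.48049927 -0.2064789   0.091     ] 0.04211945508383549 55.99455808087647
[ 0.48060089 -0.20597495  0.061     ]
t 2.75 p [ 0.483  -0.2089  0.1348] yaw -34.09 z [ 0.008 -0.004 -1.   ] w 0.049942210071960175 F [-0.22 -0.04  0.73] q6 0.05294410631352187
lin [-0.0038 -0.0006  0.0438] rot [-0.09 -0.5  -0.09]
```

{"name": "send_rows", "arguments": {
  "plan": [
    {"linear":[-0.0038,-0.0006,0],"delta_rot":[0,-0.5,0],"fingers":0.05},
    {"linear":[0,0,0.012],"delta_rot":[0,0,0],"fingers":0.05},
    {"linear":[0,0,0.012],"delta_rot":[0,0,0],"fingers":0.05},
    {"linear":[0,0,0.01],"delta_rot":[0,0,0],"fingers":0.05},
    {"linear":[0,0,0.003],"delta_rot":[0,0,0],"fingers":0.05},
    {"linear":[0,0,0],"delta_rot":[0,0,0],"fingers":0.05},
    {"linear":[0,0,0],"delta_rot":[0,0,0],"fingers":0.05}
  ]
}}

```text
clock: 3.33
position: [0.4863, -0.2073, 0.1062]
ee_rot: [0.001, 0.956, -0.293, 0.008]
contact_force: [0.7, 0.0, 0.1]
width: 0.0499
```

```bash
python3 -c "
from h import *
togo(.4805,-.2063,.091,-34)"
```

```text
t 3.3333 p [ 0.4863 -0.2073  0.1062] yaw -34.09 z [ 0.015 -0.006 -1.   ] w 0.04990457443198265 F [0.67 0.02 0.12] q6 0.05663198617006928
lin [-0.0056  0.0025  0.0151] rot [-0.21 -0.9  -0.08]
```

{"name": "send_rows", "arguments": {
  "plan": [
    {"linear":[-0.0056,0.0025,0],"delta_rot":[-0.2,-0.9,0],"fingers":0.05}
  ]
}}

```text
clock: 3.42
position: [0.4809, -0.2063, 0.1068]
ee_rot: [0.0, 0.956, -0.293, 0.001]
contact_force: [-0.1, -0.5, 0.3]
width: 0.0502
```

{"name": "send_rows", "arguments": {
  "plan": [
    {"linear":[0,0,0],"delta_rot":[0,0,0],"fingers":0.05}
  ]
}}

```text
clock: 3.5
position: [0.4804, -0.2062, 0.1072]
ee_rot: [0.0, 0.956, -0.293, 0.0]
contact_force: [-0.6, -0.1, 0.6]
width: 0.0496
```

{"name": "send_rows", "arguments": {
  "plan": [
    {"linear":[0,0,0],"delta_rot":[0,0,0],"fingers":0.05}
  ]
}}

```text
clock: 3.58
position: [0.4806, -0.2063, 0.1077]
ee_rot: [0.0, 0.956, -0.293, 0.0]
contact_force: [-0.7, 0.1, 0.4]
width: 0.05
```

```bash
python3 -c "
from h import *
togo(.4805,-.2063,.091,-34)"
```

```text
t 3.5833 p [ 0.4806 -0.2063  0.1077] yaw -34.07 z [ 0.001 -0.    -1.   ] w 0.05002271981538736 F [-0.68  0.11  0.37] q6 0.056008960551469
lin [-0.0001  0.      0.0167] rot [-0.   -0.05 -0.07]
```

{"name": "send_rows", "arguments": {
  "plan": [
    {"linear":[-0.001,-0.0005,0.009],"delta_rot":[0,-0.2,0],"fingers":0.05},
    {"linear":[-0.001,-0.0005,0.009],"delta_rot":[0,-0.2,0],"fingers":0.05},
    {"linear":[0,0,0],"delta_rot":[0,0,0],"fingers":0.05}
  ]
}}

```text
clock: 3.83
position: [0.4798, -0.2046, 0.0892]
ee_rot: [-0.001, 0.956, -0.293, -0.002]
contact_force: [-0.5, -0.4, -1.2]
width: 0.0499
```

```bash
python3 -c "
from h import *
togo(.4805,-.2063,.091,-34)"
```

```text
t 3.8333 p [ 0.4798 -0.2046  0.0892] yaw -34.09 z [-0.003  0.003 -1.   ] w 0.04987789008200033 F [-0.48 -0.41 -1.16] q6 0.05781292924283072
lin [ 0.0015  0.001  -0.0018] rot [-0.01  0.24 -0.09]
```

{"name": "send_rows", "arguments": {
  "plan": [
    {"linear":[0.0015,0.001,-0.0015],"delta_rot":[0,0.2,0],"fingers":0.05},
    {"linear":[0,0,0.0005],"delta_rot":[0,0,0],"fingers":0.02},
    {"linear":[0,0,0.0005],"delta_rot":[0,0,0],"fingers":0.02}
  ]
}}

```text
clock: 4.08
position: [0.48, -0.2061, 0.0883]
ee_rot: [-0.0, 0.956, -0.293, -0.002]
contact_force: [-0.1, -0.1, -0.2]
width: 0.0268
```

```bash
python3 -c "
from h import *
togo(.4805,-.2063,.091,-34)"
```

```text
t 4.0833 p [ 0.48   -0.2061  0.0883] yaw -34.09 z [-0.003  0.002 -1.   ] w 0.02678125192960919 F [-0.06 -0.09 -0.24] q6 0.05583242407103082
lin [ 0.0005 -0.0001 -0.0027] rot [-0.    0.19 -0.09]
```

{"name": "send_rows", "arguments": {
  "force": 50,
  "plan": [
    {"linear":[0.0005,0,-0.002],"delta_rot":[0,0.1,0],"fingers":0.02},
    {"linear":[0,0,0],"delta_rot":[0,0,0],"fingers":0.005},
    {"linear":[0,0,0],"delta_rot":[0,0,0],"fingers":0.005},
    {"linear":[0,0,0],"delta_rot":[0,0,0],"fingers":0.005}
  ]
}}

```text
clock: 4.42
position: [0.4806, -0.2066, 0.0906]
ee_rot: [-0.0, 0.956, -0.293, -0.0]
contact_force: [-0.0, -0.0, -2.4]
width: 0.013
```

```bash
python3 -c "
from h import *
togo(.4805,-.2063,.081,-34)"
```

```text
t 4.4167 p [ 0.4806 -0.2066  0.0906] yaw -34.09 z [-0.001  0.    -1.   ] w 0.012952077910144478 F [-0.04 -0.04 -2.38] q6 0.055895407806683
lin [-0.0003 -0.0002  0.0096] rot [-0.    0.04 -0.09]
```

{"name": "send_rows", "arguments": {
  "plan": [
    {"linear":[0,0,0.004],"delta_rot":[0,0,0],"fingers":0.005},
    {"linear":[0,0,0.004],"delta_rot":[0,0,0],"fingers":0.005},
    {"linear":[0,0,0.001],"delta_rot":[0,0,0],"fingers":0.005}
  ]
}}

```text
clock: 4.67
position: [0.4807, -0.2066, 0.0825]
ee_rot: [0.0, 0.956, -0.293, 0.0]
contact_force: [-1.6, 0.8, 9.9]
width: 0.0131
```

```bash
python3 -c "
from h import *
togo(.4805,-.2063,.081,-34)"
```

```text
t 4.6667 p [ 0.4807 -0.2066  0.0825] yaw -34.09 z [ 0. -0. -1.] w 0.013120149377775975 F [-1.62  0.8   9.89] q6 0.055955829314417276
lin [-0.0003 -0.0002  0.0015] rot [ 0.   -0.01 -0.09]
```

{"name": "send_rows", "arguments": {
  "plan": [
    {"linear":[0,0,0.001],"delta_rot":[0,0,3],"fingers":0.005},
    {"linear":[0,0,0.0008],"delta_rot":[0,0,6],"fingers":0.005},
    {"linear":[0,0,0.0008],"delta_rot":[0,0,6],"fingers":0.005},
    {"linear":[0,0,0.0008],"delta_rot":[0,0,6],"fingers":0.005}
  ]
}}

```text
clock: 5.0
position: [0.4809, -0.2067, 0.0825]
ee_rot: [0.0, 0.883, -0.469, 0.001]
contact_force: [-1.8, 1.4, 8.1]
width: 0.0133
```

```bash
python3 -c "
from h import *
togo(.4805,-.2064,.082,-94)"
```

```text
t 5.0 p [ 0.4809 -0.2067  0.0825] yaw -55.89 z [ 0.001 -0.001 -1.   ] w 0.013276558111892522 F [-1.84  1.43  8.11] q6 0.43688259388369866
lin [-0.0005  0.0001  0.0005] rot [-0.06 -0.09 38.11]
```

Turning smoothly, no high forces; the dial is fully in. Continue.

{"name": "send_rows", "arguments": {
  "plan": [
    {"linear":[-0.0003,0,0.0009],"delta_rot":[0,0,6],"fingers":0.005},
    {"linear":[0,0,0.0009],"delta_rot":[0,0,6],"fingers":0.005},
    {"linear":[0,0,0.0009],"delta_rot":[0,0,6],"fingers":0.005},
    {"linear":[0,0,0.0009],"delta_rot":[0,0,6],"fingers":0.005},
    {"linear":[0,0,0.0009],"delta_rot":[0,0,6],"fingers":0.005},
    {"linear":[0,0,0.0009],"delta_rot":[0,0,3],"fingers":0.005},
    {"linear":[0,0,0.0009],"delta_rot":[0,0,0],"fingers":0.005}
  ]
}}

```text
clock: 5.58
position: [0.4809, -0.207, 0.0825]
ee_rot: [-0.0, -0.702, 0.712, -0.003]
contact_force: [-1.7, 0.6, 10.4]
width: 0.0133
```

```bash
python3 -c "
from h import *
togo(.4805,-.2064,.082,-94)
save('wrist','w4.png')
im=cv2.imread('pics/w4.png')[130:400,170:470]; cv2.imwrite('pics/c4.png',cv2.resize(im,None,fx=2.2,fy=2.2,interpolation=cv2.INTER_CUBIC))"
```

```text
t 5.5833 p [ 0.4809 -0.207   0.0825] yaw -90.75 z [ 0.004 -0.004 -1.   ] w 0.013284060905224191 F [-1.68  0.59 10.35] q6 1.046534291083923
lin [-0.0006  0.0005  0.0005] rot [-0.24 -0.23  3.25]
```

View pics/c4.png

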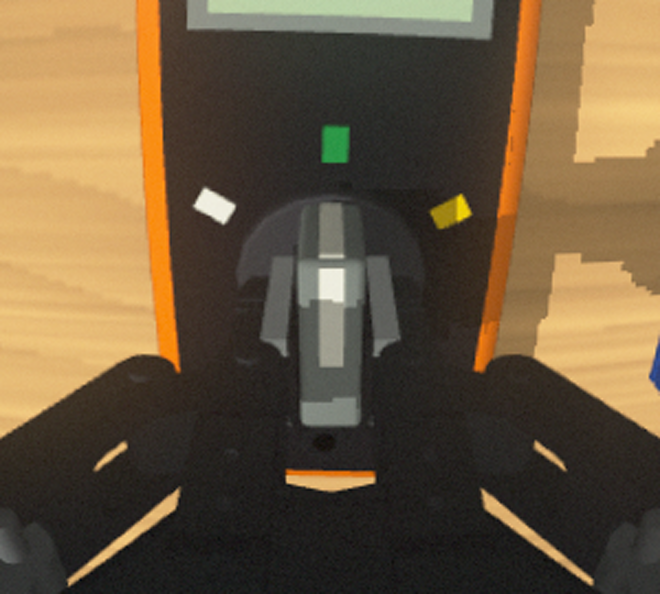

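The pointer stands just short of the green mark (mark at crop (336,145), pointer at (331,215)), which agrees with about 3° left.

{"name": "send_rows", "arguments": {
  "plan": [
    {"linear":[-0.0004,0.0003,0.0009],"delta_rot":[-0.2,-0.2,3],"fingers":0.005},
    {"linear":[0,0,0.0009],"delta_rot":[0,0,0.5],"fingers":0.005},
    {"linear":[0,0,0.0009],"delta_rot":[0,0,0],"fingers":0.005}
  ]
}}

```text
clock: 5.88
position: [0.4811, -0.2072, 0.0825]
ee_rot: [0.0, -0.68, 0.733, -0.002]
contact_force: [-2.9, 1.0, 10.9]
width: 0.0129
```

```bash
python3 -c "
from h import *
togo(.4805,-.2064,.0906,-94)"
```

```text
t 5.8833 p [ 0.4811 -0.2072  0.0825] yaw -94.32 z [ 0.002 -0.002 -1.   ] w 0.012911435103318509 F [-2.88  1.   10.92] q6 1.1075942170352446
lin [-0.0007  0.0006 -0.0081] rot [-0.14 -0.12 -0.32]
```

Turned 60.2°. Ease it up under the spring, then open.

{"name": "send_rows", "arguments": {
  "plan": [
    {"linear":[0,0,-0.0025],"delta_rot":[0,0,0],"fingers":0.005},
    {"linear":[0,0,-0.0025],"delta_rot":[0,0,0],"fingers":0.005},
    {"linear":[0,0,-0.002],"delta_rot":[0,0,0],"fingers":0.005}
  ]
}}

```text
clock: 6.13
position: [0.481, -0.2071, 0.0903]
ee_rot: [0.0, -0.68, 0.733, -0.002]
contact_force: [-0.5, 0.1, 1.9]
width: 0.013
```

```bash
python3 -c "
from h import *
togo(.4805,-.2064,.0906,-94)"
```

```text
t 6.1333 p [ 0.481  -0.2071  0.0903] yaw -94.32 z [ 0.003 -0.002 -1.   ] w 0.012987790786739449 F [-0.5   0.13  1.87] q6 1.107588293059598
lin [-0.0007  0.0005 -0.0003] rot [-0.16 -0.13 -0.32]
```

{"name": "send_rows", "arguments": {
  "plan": [
    {"linear":[0,0,0],"delta_rot":[0,0,0],"fingers":0.05},
    {"linear":[0,0,0],"delta_rot":[0,0,0],"fingers":0.05},
    {"linear":[0,0,0],"delta_rot":[0,0,0],"fingers":0.05},
    {"linear":[0,0,-0.01],"delta_rot":[0,0,0],"fingers":0.05},
    {"linear":[0,0,-0.02],"delta_rot":[0,0,0],"fingers":0.05},
    {"linear":[0,0,-0.03],"delta_rot":[0,0,0],"fingers":0.05},
    {"linear":[0,0,-0.03],"delta_rot":[0,0,0],"fingers":0.05},
    {"linear":[0,0,0],"delta_rot":[0,0,0],"fingers":0.05},
    {"linear":[0,0,0],"delta_rot":[0,0,0],"fingers":0.05}
  ]
}}

```text
clock: 6.88
position: [0.4801, -0.2065, 0.183]
ee_rot: [-0.0, -0.68, 0.733, 0.0]
contact_force: [-0.6, 1.0, -0.3]
width: 0.05
```

```bash
python3 -c "
from h import *
pose()
save('wrist','w5.png')
im=cv2.imread('pics/w5.png')[100:280,220:440]; cv2.imwrite('pics/c5.png',cv2.resize(im,None,fx=3.3,fy=3.3,interpolation=cv2.INTER_CUBIC))"
```

```text
t 6.8833 p [ 0.4801 -0.2065  0.183 ] yaw -94.32 z [-0.001  0.    -1.   ] w 0.050019143396359995 F [-0.57  1.02 -0.35] q6 1.1075520634762026
```

View pics/c5.png

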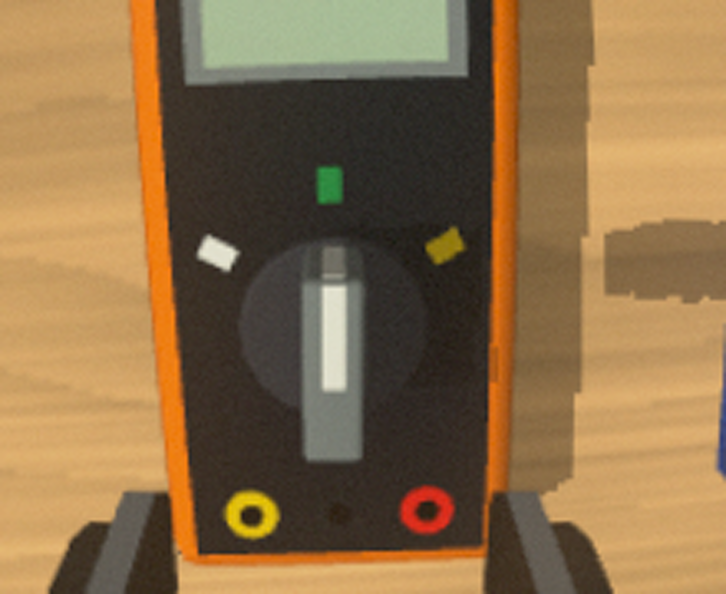

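The pointer aims at the green mark (mark at crop (330,185), bar top from (333,280) to (333,461)). I'll check the height from the bar's apparent size and then hand in.

```bash
python3 -c "
from h import *
f=lambda u,v,z:onplane('wrist',[220+u/3.3-.35,100+v/3.3-.35],z)
for z in (.091,.083):
    c=[f(u,v,z) for u,v in [(304,280),(362,280),(362,461),(304,461)]]
    m=sum(c)/4;a=(c[0]+c[1]-c[2]-c[3])/2
    print(z,m.round(4),np.linalg.norm(a),np.degrees(np.arctan2(a[1],a[0])))
print(manip.sign_off())"
```

```text
0.091 [ 0.4812 -0.2075  0.091 ] 0.043100510064378955 -4.267622334843231
0.083 [ 0.478  -0.2073  0.083 ] 0.04474781995079695 -4.267622334843204
the job is handed in; nothing more can be done
None
```

The orange meter is on: I pressed its dial fully in (8 mm), turned it 60.2° clockwise while held in, let it rise back out, released it and lifted clear. I never went near the grey meter.

- **Turn:** the last wrist picture shows the pointer at the green mark. Its direction went from 56.0° to -4.3°, a turn of 60.3°.
- **Dial out:** before I released it, the tool was back to within 0.3 mm of its starting height and the force had dropped to about 2 N. I then tried to confirm this from the bar's apparent size in the picture. That did not settle it: the length came to 43.1 mm if the dial is out and 44.7 mm if it is in, against 44 mm true. The bar's position agrees better with it being out.
- **Limits:** the highest wrist force reported was about 11 N, and the job took about 7 s.
- **Problem on the way:** the first two move calls were refused because their rows left out fields. Nothing moved.

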